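# Roll a steel column into its vee cradle and clamp it

## Task

Roll the steel column along the deck of its holder into the vee and let it settle there (roll it, do not pick it up), then slide it gently along the vee until its end rests against the end stop. Then swing the hinged clamp bar over and press it down on the column so that it stays clamped firmly, but without crushing it; leave everything else on the bench alone.

Things in the scene. Friction and masses are not known exactly. Their poses are not given: they have to be found in the camera images.
- holder: Grey and aluminium column holder fixed to the bench, turned up to 15 degrees: feed deck, then a vee, then the hinge of a clamp bar. Origin on the bench surface, under the middle of the vee's bottom line. z up; y along the vee towards the end stop; x across it, from deck to hinge, away from the robot. All x, y, z given below are in this frame, in mm, z above the bench.
- deck_mid (a point): Middle of the level feed deck's top: x -67, y 0, z 45. The deck runs x -120 to -14, y -55 to 55. Kerb 4 thick, 8 high on its near edge; the vee opens at its far edge. Beyond |y| 65 beside deck and vee there is free space down to the bench, but for the stop's rail.
- vee_seat (a point): Where the axis of a seated column lies: x 0, z 52.2; this point at y 0. The 90-degree vee runs y -55 to 55; bottom line at x 0, z 31; near flank up to deck height at x -14, far flank up to z 56 at x 25, so a column rolled in is stopped there.
- rail_end (a point): Far end (x 0, y 190, z 10) of the end stop's rail. On the rail stands the locked stop: an upright steel plate 26 wide, 8 thick, top at z 72, facing -y, at x 0. Its face is set anywhere from y 80 to 112; this is not reported, so it must be felt (or seen). It does not yield and must not get more than 20 N: come slowly.
- column: Steel cylinder, diameter 30 mm, length 160 mm, 0.3 to 0.5 kg, flat ends, darker end bands. Origin at its middle on its axis; y along the axis (x, z turn as it rolls). Starts on the deck (axis at z 60), up to 6 degrees askew, its ends overhanging both sides of the deck, 10 mm or more clear of the end stop. Sliding it along the vee takes about 2 to 5 N.
- clamp (a joint): Clamp bar angle, rad: 0 = level; grows as it opens; starts 1.65 to 2.0 (upright, leaning away from the robot). Steel bar 22 mm wide, 14 thick, at y 0, pointing to -x when closed. No latch: hinge friction (0.3 N m, 2.5 N at the knob) keeps it where it is left and holds part of the pressing force. Clamped it stands within 0.1 rad of level.
- clamp_hinge (a point): Hinge axis of the clamp bar, parallel to y: x 50, y 0, z 84.2, between two ears (x 39 to 61, y -24 to 24, 94 high). A screwed spindle with a round rubber foot, 50 mm from the hinge, presses the column; it protrudes 6 to 14 mm below the bar, not reported. The column feels 2.5 times the push at the knob less about 6 N; 5 to 8 N down at the knob clamps it well. Hard contact, come slowly.
- clamp_knob (a point): Centre of the grey round knob at the clamp bar's free end, 125 mm from the hinge: a cylinder of diameter 24 mm, 36 mm long, across the bar (along y).
- beaker: Bystander: glass beaker, diameter 60, height 80 mm, beside the deck. Origin under its base.
- stopper: Bystander: pale wooden stopper, diameter 36, height 30 mm, near the holder's open end. Origin under its base.
- wrench: Bystander: steel wrench 150 mm long, lying behind the holder. Origin under its middle.
- reagent: Bystander: amber bottle, diameter 66, height 150 mm. Origin under its base.
- jug: Bystander: white plastic jug with a handle, diameter 110, height 130 mm. Origin under its base.
- dish: Bystander: white ceramic dish, diameter 90, height 35 mm. Origin under its base.
- jar: Bystander: white plastic jar, diameter 70, height 80 mm. Origin under its base.
There are look-alikes about, which are no part of the job. There is more than one size of the column; the one meant has the size given above.

How it is judged:
By the outcome, as a careful person would: the job done as asked, in the order asked, and still so for the second after the job is handed in, with the robot touching nothing.
It also fails if it takes over 72 s, if anything falls off the work surface, if the arm or the gripper's body presses on something with over 40 N, if the wrist force passes 120 N, or if a joint passes its speed limit or range.

## Robot

A 7-joint arm with a two-finger parallel gripper is mounted at the origin on the work surface. World frame = base frame: x ahead of the robot, y to its left, z up, the work surface at z = 0. Lengths are in mm, angles in rad, forces in N, time in s.
With the tool pointing down it reaches from about 400 to 925 mm from the base axis. Payload 4.1 kg.
Tool frame: the origin (TCP) lies on the centre line of the jaws, within the pads' length; the fingertips stand 14 mm ahead of it and the grasp point (between the pads) lies 5 mm behind it (ctrl.tips_ahead is the distance from the TCP to the fingertips, in mm); z points along the fingers, y is the line along which they close (so a half turn about z gives the same grasp; the last joint's range is limited). The gripper opens to 85 mm and grips with 20 to 120 N. Pads are 22 mm wide; open, the fingers measure 114 mm over their backs; the gripper's body (76 mm by 85 mm) begins 54 mm behind the grasp point. The pads swing forward as they close: fully open they stand 13 mm farther back than shut.
Start: joints at [-1.354, 0.398, 0.045, 1.537, -0.019, 1.207, -0.051], TCP at [201.854, 617.897, 245.347] pointing down, gripper open.
Joint ranges: [-2.82, 2.82], [-0.49, 2.23], [-1.37, 1.46], [0, 2.46], [-1.36, 4.5], [0.23, 2], [-2.94, 2.94]. Speed limits (rad/s): [2.57, 2.57, 3.14, 3.14, 3.14, 3.14, 3.14].

## Interface

Orientations are given as a rotation vector (axis times angle).
In Python, from cell import ctrl gives the robot as it stands. The module is installed in compiled form; this text tells all that it offers.
- The arm moves only by the tool servo_tool, never from a script. Its argument "series" is one flat list of numbers, 7 for each row, row after row: the turn, a rotation vector about the world's x, y, z each as a share of 0.15 rad, from -1 to 1, then the shift along the world's x, y, z each as a share of 0.6 m, from -1 to 1, then the opening, from 0 (shut) to 1 (fully open). In form: [wx, wy, wz, tx, ty, tz, hand, wx, wy, wz, tx, ty, tz, hand, ...]. A call has exactly 8 rows; each row shifts and turns the commanded pose from where the row before left it; what a row does not reach is not made up. A row lasts 1/10 s, in which the tool goes at most 50 mm and 8.59 degrees, less where a joint would pass 70% of its speed; a pose out of reach is approached as far as the arm can. A call with a number of a shift or a turn outside -1 to 1 is refused whole. A call with a gripper value outside its range is refused whole. The fingers move at their own pace and stop on an object; "grip_force" is the grip in N (left out, the last holds). Time passes only in rows, so rows that do not move let the fingers close, or fill a call up. It gives the time, the measured TCP pose, the force, the opening and the grip force at its end, in the units of the state.
- ctrl.get_obs(): the state, without advancing time (a new reading comes with each control period).
- ctrl.capture(name): name is "scene" or "top" or "wrist"; returns a dict with "pixels" (420x560x3 uint8, red, green, blue), "depth" (420x560 float32, mm along the optical axis (not along the pixel's ray), 0 where there is no reading), "fx", "fy", "cx", "cy" (pixels), "extrinsics" (4x4, takes a point from camera to world coordinates). Camera axes: x right, y down, z forward; pixel columns grow to the right and rows downward; lengths in mm; the calibration is good to about 2 mm. The wrist camera is an equidistant fisheye: a pixel r from the principal point sees the ray r / f radians off the axis. A picture is of the moment at which its call begins.
- ctrl.sign_off(): hands the job in; it is judged then, once.
The state is a dict: "time_s": time; "qpos": joint angles; "qvel": joint speeds; "effort": joint torques, N m; "eef_pos": TCP position; "tcp_rot": TCP orientation; "ft_force": force on the tool from outside, world axes, zero at the start; "ft_torque": the same for the moment, N m; "width": finger opening in mm; "grasp_force": force on a finger pad.
Only numpy, scipy, OpenCV 4.12 (cv2) and the standard library are available. Lean on these libraries where they do the work, as an engineer would, in place of code of your own. Each camera call takes 0.05 s, during which the arm holds its last target. There are 200 camera calls.

## Working session

There is one attempt and no reset: what is moved stays moved. The work goes in short steps, Python scripts to look and compute and a tool call to move; the robot and the scene stay as the last step left them, time stands still between calls to the robot, and variables do not carry over. Pictures are saved under pics/ and viewed, at most 11 in all, crops included, and the job is handed in when it is done.

Besides the shell and the picture viewer there is one more tool, called after "Call:" by a JSON object that holds its "method" and its "body", one argument or row to a line. servo_tool: Moves the arm, as the interface text tells. Shift numbers are shares of 0.6 m and turn numbers shares of 0.15 rad, none past 1 either way. Its arguments: {"type":"object","properties":{"series":{"type":"array"},"grip_force":{"type":"number"}},"required":["series"]}

```bash
mkdir -p pics
cat > h.py <<'E'
import numpy as np, cv2
from cell import ctrl
def snap(n,f):
    c=ctrl.capture(n); np.savez('pics/'+f+'.npz',**c)
    cv2.imwrite('pics/'+f+'.png',c['pixels'][:,:,::-1]); return c
def load(f): return np.load('pics/'+f+'.npz')
def cloud(c):
    d=c['depth']; v,u=np.mgrid[:d.shape[0],:d.shape[1]]
    P=np.stack([(u-c['cx'])/c['fx']*d,(v-c['cy'])/c['fy']*d,d,np.ones_like(d)],-1)
    return (P@c['extrinsics'].T)[...,:3]
E
python3 - <<'E'
from h import *
a=snap('scene','s0');b=snap('top','t0')
for c in (a,b): print(c['fx'],c['extrinsics'].round(2).tolist())
print(ctrl.get_obs(),ctrl.tips_ahead)
E
```

```text
439.4592720463053 [[0.74, 0.49, -0.45, 1020.28], [0.67, -0.55, 0.5, -519.03], [-0.0, -0.67, -0.74, 856.26], [0.0, 0.0, 0.0, 1.0]]
397.73490597177295 [[0.01, -0.99, 0.14, 401.8], [-1.0, -0.01, -0.01, 6.43], [0.01, -0.14, -0.99, 973.34], [0.0, 0.0, 0.0, 1.0]]
{'time_s': 0.1, 'qpos': array([-1.35399723,  0.39914281,  0.04506286,  1.53771989, -0.01868939,
        1.20692336, -0.05071937]), 'qvel': array([ 0.0005462 , -0.00153186, -0.00046038, -0.00246389, -0.00048093,
        0.00236647,  0.00058181]), 'effort': array([ 3.48308677e-03, -4.76266265e+01,  1.37038875e+00, -2.54949224e+01,
        1.19033668e-02,  5.08492216e-03,  4.54420160e-06]), 'eef_pos': array([201.70044113, 617.35015956, 244.36704607]), 'tcp_rot': array([-4.93863209e-01, -3.10239304e+00,  2.77510343e-03]), 'ft_force': array([0.93194442, 0.35834785, 0.45691914]), 'ft_torque': array([-0.01250652,  0.00888874,  0.02149678]), 'grasp_force': 0.0, 'width': 85.72071892151989} 14.0
```

View pics/t0.png

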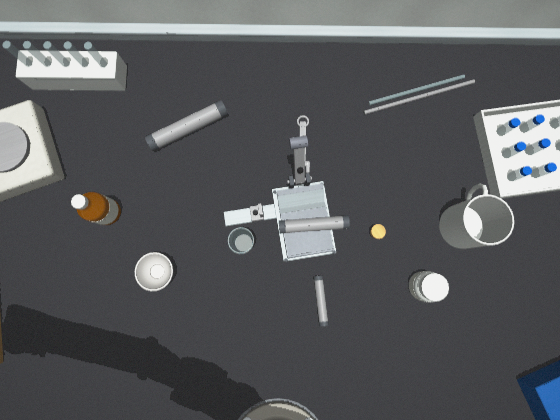

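View pics/s0.png

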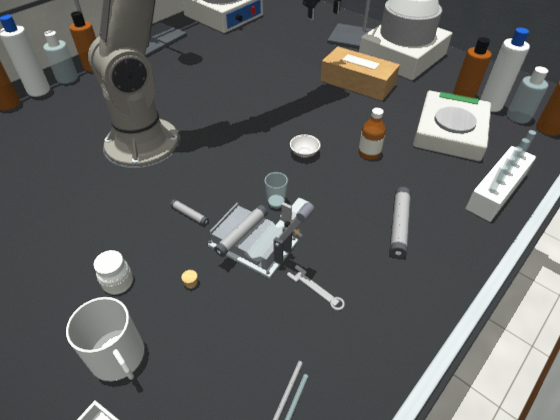

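The top view shows the holder at about (305,220), with the column across it at (313,225). The stop rail runs left to (225,217), the knob is at (299,142), the beaker at (240,240) and the stopper at (378,231). I'll enlarge this area and measure it.

Run:
```python
from h import *
c=load('t0'); P=cloud(c)
im=c['pixels'][100:280,210:400,::-1]
cv2.imwrite('pics/t0c.png',cv2.resize(im,None,fx=4,fy=3.3,interpolation=cv2.INTER_CUBIC)) if 0 else cv2.imwrite('pics/t0c.png',cv2.resize(im[:150],None,fx=4,fy=4,interpolation=cv2.INTER_CUBIC))
for n,(u,v) in dict(colL=(283,226),colM=(313,225),colR=(345,223),knob=(299,142),deck=(310,245),rail=(230,217),stop=(255,212),beak=(240,240),stopper=(378,231)).items(): print(n,P[v,u].round(1))
# column top points: deck frame
m=(P[...,2]>62)&(P[...,2]<85); m[:200]=0;m[240:]=0;m[:,:272]=0;m[:,355:]=0
Q=P[m]; print(len(Q),Q.mean(0)); 
r=cv2.minAreaRect(Q[:,:2].astype(np.float32)); print(r, cv2.boxPoints(r))
m=(abs(P[...,2]-45)<2.5); m[:175]=0;m[270:]=0;m[:,265:]=m[:,265:];m[:,:265]=0;m[:,345:]=0
Q=P[m]; r=cv2.minAreaRect(Q[:,:2].astype(np.float32)); print(len(Q),r, cv2.boxPoints(r))
```

```text
colL [507.5  -7.7  74.6]
colM [510.2 -75.8  76.3]
colR [ 515.5 -148.9   75.3]
knob [660.5 -36.3 209.8]
deck [466.7 -71.2  47.9]
rail [536.1 121.   10. ]
stop [544.6  58.5  38.7]
beak [480.5  95.9   3.5]
stopper [ 502.7 -235.3   29.9]
905 [513.70151169 -78.08078948  73.26789904]
((514.8695068359375, -77.97525024414062), (29.95123291015625, 160.8254852294922), 4.795413494110107) [[ 493.22397       0.90408075]
 [ 506.66867    -159.35844   ]
 [ 536.515      -156.85458   ]
 [ 523.0703        3.4079437 ]]
1260 ((532.4225463867188, -57.71739196777344), (174.40774536132812, 109.95381927490234), 9.6836519241333) [[ 437.21362   -18.192219]
 [ 455.70874  -126.57936 ]
 [ 627.6315    -97.24257 ]
 [ 609.13635    11.144577]]
```

View pics/t0c.png

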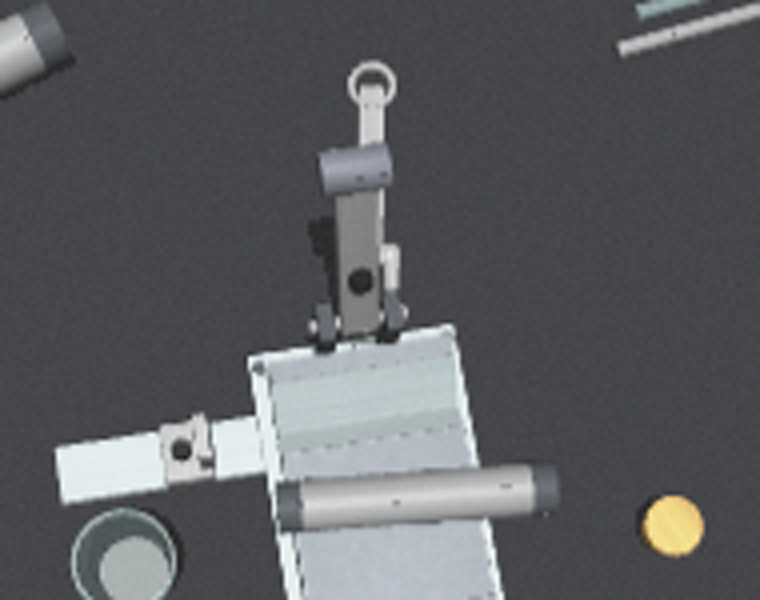

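The 30x160 column lies on the deck. Its low-y end is at crop (545,490) and its +y end at (290,505). The stop carriage is at crop (190,450) and the knob at (355,168). Next I'll fit the holder frame.

Run:
```python
from h import *
c=load('t0'); P=cloud(c).reshape(-1,3)
P=P[(P[:,0]>400)&(P[:,0]<720)&(abs(P[:,1]+40)<220)]
def tof(a,o): 
    R=np.array([[np.cos(a),-np.sin(a)],[np.sin(a),np.cos(a)]]); return (P[:,:2]-o)@R
# vee line fit: valley pixels; first guess
a=np.radians(9.7); Q=tof(a,np.array([0,0]))
# kerbs: near edge z 53; rail z 10 band
def rep(n,m): 
    q=Q[m]; print(n,m.sum(),np.percentile(q[:,0],[0.5,50,99.5]).round(1),np.percentile(q[:,1],[.5,50,99.5]).round(1))
z=P[:,2]
rail=(abs(z-10)<2.5)&(P[:,1]>35); rep('rail',rail)
l=cv2.fitLine(P[rail][:,:2].astype(np.float32),cv2.DIST_HUBER,0,.01,.01).ravel(); print(l,np.degrees(np.arctan2(-l[0],l[1])))
for t in (0,):
  y0=np.median(Q[(abs(z-45)<1.5)&(Q[:,0]<520)&(Q[:,0]>440)][:,1]); print('y0',y0)
dk=(abs(z-45)<2)&(P[:,0]<495)&(P[:,1]<60); rep('deck',dk)
for x in np.arange(440,640,6):
    m=(abs(Q[:,0]-x)<3)&(Q[:,1]>80-230)&(abs(Q[:,1]-y0)<50); print(x,m.sum(),np.percentile(z[m],[5,50,95]).round(1) if m.any() else '')
s=(z>40)&(P[:,1]>20)&(Q[:,1]>y0+65)&(P[:,0]>500)&(P[:,0]<580); rep('stop',s); print(np.c_[Q[s],z[s]].round(0)[:40].tolist())
k=(z>150)&(P[:,0]>600);rep('knob',k);print(P[k].mean(0),P[k].min(0),P[k].max(0))
```

```text
rail 360 [466.5 545.6 666. ] [-61.1   9.2  43. ]
[ 2.2836515e-01 -9.7357553e-01  5.3676276e+02  9.7845833e+01] -166.79915
y0 -143.77488796640142
deck 603 [429.3 454.  484. ] [-200.2 -140.3  -91.9]
440 62 [44.1 46.5 48.3]
446 61 [43.6 46.2 49.8]
452 61 [43.3 46.1 48.8]
458 64 [43.9 46.3 48.6]
464 61 [44.  46.4 48.6]
470 60 [43.9 46.3 48.6]
476 61 [43.7 46.1 48.9]
482 80 [43.6 47.1 69.9]
488 77 [59.8 72.4 76.3]
494 66 [73.3 75.8 78.4]
500 62 [73.8 76.  78.9]
506 60 [71.1 74.4 77.6]
512 35 [45.4 68.7 73.1]
518 56 [42.9 46.6 48.8]
524 57 [43.6 46.5 49.2]
530 61 [43.7 45.8 48.1]
536 54 [40.5 43.9 47.2]
542 47 [35.4 38.  41.7]
548 58 [31.4 34.  36.6]
554 67 [33.9 38.7 42.7]
560 70 [40.4 44.8 48.9]
566 68 [45.8 49.8 53.9]
572 67 [51.5 55.8 58.5]
578 61 [53.3 56.3 58.9]
584 64 [53.3 56.2 74.2]
590 41 [55.3 87.4 96.3]
596 65 [ 12.2  93.1 104.3]
602 74 [ 10.9  96.  141. ]
608 71 [ -1.   67.7 142.9]
614 58 [ -1.2   4.3 144.1]
620 63 [ -0.3 139.6 156.6]
626 69 [ -1.    3.9 172.1]
632 72 [ -0.7   3.  184.9]
638 110 [ -1.6 180.1 207.4]
stop 78 [507.  541.1 561. ] [-51.6 -44.9  14. ]
[[561.0, -45.0
[... 341 characters left out ...]
50.0, -48.0, 75.0], [550.0, -50.0, 73.0], [549.0, -46.0, 75.0], [549.0, -48.0, 71.0], [549.0, -50.0, 70.0], [546.0, -45.0, 76.0], [546.0, -48.0, 76.0], [546.0, -50.0, 73.0], [551.0, -35.0, 40.0], [551.0, -37.0, 40.0], [544.0, -45.0, 72.0], [544.0, -47.0, 71.0], [543.0, -49.0, 75.0], [543.0, -52.0, 73.0], [549.0, -30.0, 44.0], [549.0, -32.0, 41.0], [548.0, -35.0, 42.0], [548.0, -37.0, 40.0], [542.0, -45.0, 75.0], [542.0, -47.0, 73.0], [541.0, -49.0, 74.0], [541.0, -51.0, 72.0], [540.0, -44.0, 74.0], [539.0, -46.0, 74.0]]
knob 386 [619.1 638.6 659.1] [-163.9 -146.3 -128.7]
[654.39734746 -36.20448603 192.28848748] [633.50576306 -52.94303744 150.41063033] [676.89736541 -16.44112708 213.84359149]
```

Call:
{"method": "servo_tool", "body": {
  "series": [0,0,0.202,0.0287,-0.0723,0,1,0,0,0.202,0.0287,-0.0723,0,1,0,0,0.202,0.0287,-0.0723,0,1,0,0,0.202,0.0287,-0.0723,0,1,0,0,0.202,0.0287,-0.0723,0,1,0,0,0.202,0.0287,-0.0723,0,1,0,0,0.202,0.0287,-0.0723,0,1,0,0,0.202,0.0287,-0.0723,0,1]
}}

```text
time_s: 0.9
eef_pos: [339.8, 268.8, 245.1]
tcp_rot: [-0.113, -3.139, -0.0]
ft_force: [1.6, 0.7, -0.9]
width: 85.1
grasp_force: 0.0
```

Call:
{"method": "servo_tool", "body": {
  "series": [0,0,0.202,0.0287,-0.0723,0,1,0,0,0.202,0.0287,-0.0723,0,1,0,0,0.202,0.0287,-0.0723,0,1,0,0,0.202,0.0287,-0.0723,0,1,0,0,0.202,0.0287,-0.0723,0,1,0,0,0.202,0.0287,-0.0723,0,1,0,0,0.202,0.0287,-0.0723,0,1,0,0,0.202,0.0287,-0.0723,0,1]
}}

```text
time_s: 1.7
eef_pos: [477.5, -77.9, 245.3]
tcp_rot: [-0.268, 3.13, 0.001]
ft_force: [1.0, 0.5, 0.1]
width: 85.3
grasp_force: 0.0
```

```bash
cat >> h.py <<'E'
A=np.radians(9.7);O=np.array([564.6,-51.6])
R2=np.array([[np.cos(A),-np.sin(A)],[np.sin(A),np.cos(A)]])
def st():
    o=ctrl.get_obs(); from scipy.spatial.transform import Rotation as Ro
    p=o['eef_pos']; M=Ro.from_rotvec(o['tcp_rot']).as_matrix()
    print('t',o['time_s'],'p',p.round(1),'frame',((p[:2]-O)@R2).round(1),'yaw_y',np.degrees(np.arctan2(M[1,1],M[0,1])).round(1),'z',M[:,2].round(3),'F',o['ft_force'].round(1),'w',round(o['width'],1))
E
python3 - <<'E'
from h import *
st(); print(ctrl.get_obs()['qpos'].round(2))
snap('wrist','w1'); snap('scene','s1')
# angle check from first top view: valley min x' per y' slice and stop
P=cloud(load('t0')).reshape(-1,3); Q=(P[:,:2]-O)@R2; z=P[:,2]
for y in (-45,-30,-15,15,30,45):
    m=(abs(Q[:,1]-y)<6)&(abs(Q[:,0])<13); p=[np.polyfit(Q[k][:,0],z[k],1) for k in (m&(Q[:,0]<-3),m&(Q[:,0]>3))]
    print(y,((p[1][1]-p[0][1])/(p[0][0]-p[1][0])).round(2))
E
```

```text
t 1.7 p [477.5 -77.9 245.3] frame [-90.3 -11.2] yaw_y 99.8 z [ 0.     0.001 -1.   ] F [1.  0.5 0.1] w 85.3
[-0.54  0.12  0.67  1.93 -0.08  1.12  1.9 ]
-45 0.88
-30 -1.15
-15 0.08
15 0.89
30 0.51
45 -0.72
```

View pics/w1.png

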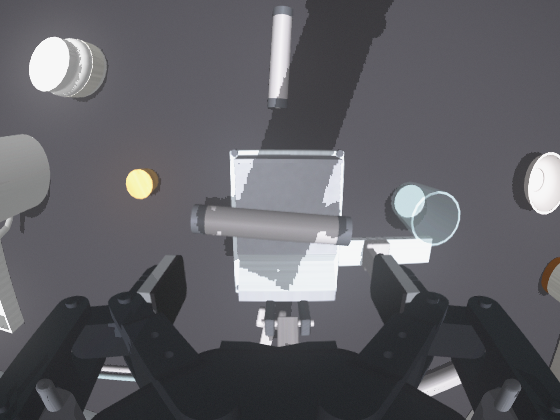

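The wrist view shows the column at (270,222) on the deck. The fingers straddle its length on the near side, and the frame fit agrees with the image. I'll descend.

Call:
{"method": "servo_tool", "body": {
  "series": [0,0,0,0,0,-0.05,1,0,0,0,0,0,-0.05,1,0,0,0,0,0,-0.05,1,0,0,0,0,0,-0.05,1,0,0,0,0,0,-0.05,1,0,0,0,0,0,-0.03,1,0,0,0,0,0,-0.02,1,0,0,0,0,0,0,1]
}}

```text
time_s: 2.6
eef_pos: [476.1, -75.6, 64.0]
tcp_rot: [0.266, -3.127, -0.001]
ft_force: [-0.1, 1.1, -0.2]
width: 85.5
grasp_force: 0.0
```

Run:
```python
from h import *
st()
c=snap('scene','s2'); cv2.imwrite('pics/s2c.png',cv2.resize(c['pixels'][130:300,150:380,::-1],None,fx=3.4,fy=3.4,interpolation=cv2.INTER_CUBIC))
```

```text
t 2.6 p [476.1 -75.6  64. ] frame [-91.3  -8.7] yaw_y 99.7 z [-0.003  0.    -1.   ] F [-0.1  1.1 -0.2] w 85.5
```

View pics/s2c.png

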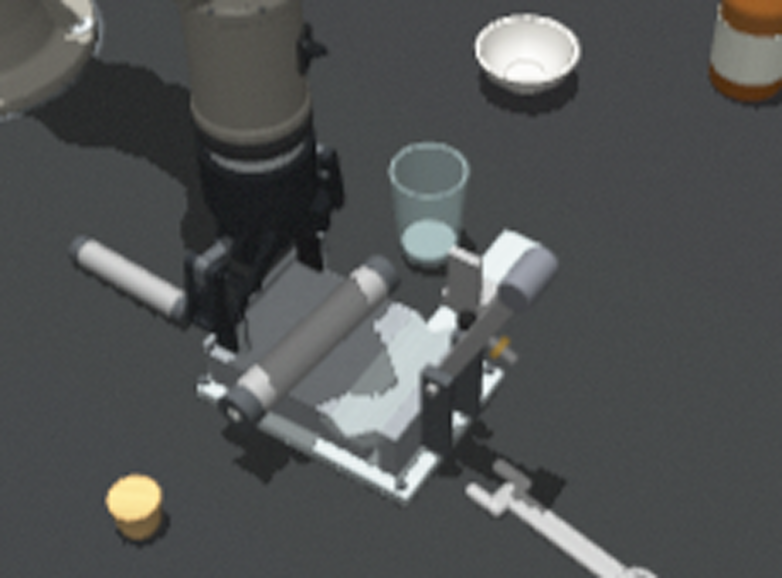

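The fingers stand on the deck behind the column, with tips near crop (225,340) and (310,260). I'll roll the column slowly along +x of the frame.

Call:
{"method": "servo_tool", "body": {
  "series": [0,0,0,0.005,0.00085,0,1,0,0,0,0.005,0.00085,0,1,0,0,0,0.005,0.00085,0,1,0,0,0,0.005,0.00085,0,1,0,0,0,0.005,0.00085,0,1,0,0,0,0.005,0.00085,0,1,0,0,0,0.005,0.00085,0,1,0,0,0,0.005,0.00085,0,1]
}}

```text
time_s: 3.45
eef_pos: [496.3, -74.3, 67.1]
tcp_rot: [0.26, -3.119, -0.004]
ft_force: [-21.9, -0.6, 41.2]
width: 85.6
grasp_force: 22.0
```

```bash
cat >> h.py <<'E'
def col(c):
    P=cloud(c).reshape(-1,3); Q=(P[:,:2]-O)@R2; z=P[:,2]
    m=(z>58)&(z<82)&(Q[:,0]>-80)&(Q[:,0]<23)&(Q[:,1]>-130)&(Q[:,1]<90)
    r=cv2.minAreaRect(Q[m].astype(np.float32)); print('col',m.sum(),np.round(r[0],1),np.round(r[1],1),round(r[2],1),'ytop',np.percentile(Q[m][:,1],[1,99]).round(1),'zmax',np.percentile(z[m],90).round(1))
E
python3 - <<'E'
from h import *
st(); col(load('t0')); col(snap('top','t1'))
E
```

```text
t 3.45 p [496.3 -74.3  67.1] frame [-71.2 -10.9] yaw_y 99.5 z [-0.011  0.002 -1.   ] F [-21.9  -0.6  41.2] w 85.6
col 912 [-22.7 -20.2] [160.8  91.6] 85.2 ytop [-96.5  61.1] zmax 77.2
col 107 [-43.4  42.1] [18.5 41.5] 0.7 ytop [21.8 62.6] zmax 77.5
```

The fingertips ride too high: they wedge on the column's upper side (41 N up), because the tips sit farther back when the gripper is open. I'll back off, lower the tool, and tilt it about 15° so the contact is at or below the axis.

Call:
{"method": "servo_tool", "body": {
  "series": [0.037,-0.215,0,-0.01,-0.0017,0,1,0.037,-0.215,0,-0.01,-0.0017,0,1,0.037,-0.215,0,-0.01,-0.0017,0,1,0.037,-0.215,0,0,0,-0.004,1,0.037,-0.215,0,0,0,-0.004,1,0.037,-0.215,0,0,0,-0.004,1,0.037,-0.215,0,0,0,-0.004,1,0.037,-0.215,0,0,0,0,1]
}}

```text
time_s: 4.3
eef_pos: [483.6, -75.1, 55.8]
tcp_rot: [-0.243, 2.869, 0.033]
ft_force: [-0.4, -0.3, -0.3]
width: 85.6
grasp_force: 0.0
```

Run:
```python
from h import *
st(); c=snap('top','t2'); col(c)
P=cloud(c); Q=(P[...,:2]-O)@R2; print(P[223,345],Q[223,345])
s=snap('scene','s3'); 
i=[cv2.resize(x['pixels'][a:a+140,b:b+190,::-1],None,fx=4,fy=2.1*2/2,interpolation=cv2.INTER_CUBIC) for x,a,b in((s,150,170),(c,150,220))]
cv2.imwrite('pics/s3c.png',np.vstack([cv2.resize(x,(760,295)) for x in i]))
```

```text
t 4.3 p [483.6 -75.1  55.8] frame [-83.8  -9.5] yaw_y 99.7 z [ 0.256  0.044 -0.966] F [-0.4 -0.3 -0.3] w 85.6
col 926 [-28.2 -16.9] [101.6 160.7] 0.5 ytop [-95.8  61.5] zmax 77.0
[ 515.60506927 -148.97791396   74.73068409] [-64.70161749 -87.73062212]
```

View pics/s3c.png

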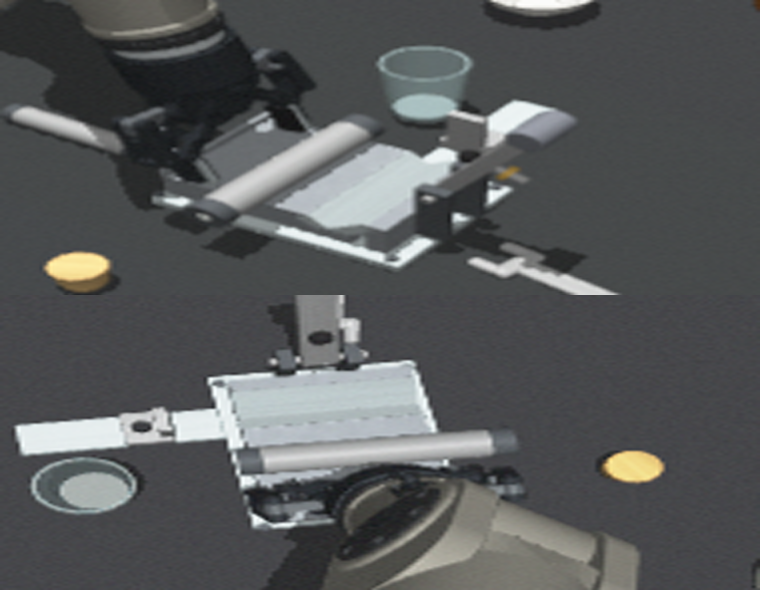

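The column lies straight on the deck, still behind the vee, and nothing is touching. I'll go slightly lower, then push gently.

Call:
{"method": "servo_tool", "body": {
  "series": [0,0,0,0,0,-0.003,1,0,0,0,0,0,-0.003,1,0,0,0,0.004,0.0007,0,1,0,0,0,0.004,0.0007,0,1,0,0,0,0.004,0.0007,0,1,0,0,0,0.004,0.0007,0,1,0,0,0,0.004,0.0007,0,1,0,0,0,0.004,0.0007,0,1]
}}

```text
time_s: 5.2
eef_pos: [498.0, -72.6, 52.2]
tcp_rot: [-0.243, 2.87, 0.033]
ft_force: [-0.4, 0.8, 0.1]
width: 85.5
grasp_force: 0.2
```

```bash
cat >> h.py <<'E'
def col2(c):
    P=cloud(c).reshape(-1,3); Q=(P[:,:2]-O)@R2; z=P[:,2]
    for a,b in ((-92,-70),(35,58)):
        m=(z>66)&(z<82)&(Q[:,0]>-75)&(Q[:,0]<23)&(Q[:,1]>a)&(Q[:,1]<b)
        print('x at',a,b,m.sum(),np.percentile(Q[m][:,0],[3,97]).round(1),np.percentile(z[m],80).round(1)) if m.any() else 0
E
python3 - <<'E'
from h import *
st(); col2(load('t0')); col2(load('t2')); col2(snap('top','t3'))
E
```

```text
t 5.2 p [498.  -72.6  52.2] frame [-69.2  -9.4] yaw_y 99.7 z [ 0.255  0.044 -0.966] F [-0.4  0.8  0.1] w 85.5
x at -92 -70 118 [-72.5 -46. ] 76.3
x at 35 58 122 [-61.3 -35.1] 76.6
x at -92 -70 120 [-67.8 -40.7] 75.8
x at 35 58 123 [-65.6 -39. ] 76.1
x at -92 -70 117 [-59.2 -32.8] 76.5
x at 35 58 123 [-60.7 -31.4] 76.2
```

It rolls freely with almost no force.

Call:
{"method": "servo_tool", "body": {
  "series": [0,0,0,0.004,0.0007,0,1,0,0,0,0.004,0.0007,0,1,0,0,0,0.004,0.0007,0,1,0,0,0,0.004,0.0007,0,1,0,0,0,0.004,0.0007,0,1,0,0,0,0.004,0.0007,0,1,0,0,0,0.004,0.0007,0,1,0,0,0,0.004,0.0007,0,1]
}}

```text
time_s: 6.05
eef_pos: [517.2, -69.3, 52.1]
tcp_rot: [-0.243, 2.87, 0.033]
ft_force: [0.8, -0.4, 0.7]
width: 85.3
grasp_force: 0.2
```

Call:
{"method": "servo_tool", "body": {
  "series": [0,0,0,0.003,0.0005,0,1,0,0,0,0.003,0.0005,0,1,0,0,0,0.003,0.0005,0,1,0,0,0,0.003,0.0005,0,1,0,0,0,0.003,0.0005,0,1,0,0,0,0.003,0.0005,0,1,0,0,0,0.002,0.0003,0,1,0,0,0,0,0,0,1]
}}

```text
time_s: 6.85
eef_pos: [529.4, -67.2, 52.2]
tcp_rot: [-0.243, 2.87, 0.033]
ft_force: [-0.4, -0.5, 0.3]
width: 85.3
grasp_force: 0.0
```

Run:
```python
from h import *
st(); col2(snap('top','t4'))
```

```text
t 6.85 p [529.4 -67.2  52.2] frame [-37.4  -9.5] yaw_y 99.7 z [ 0.255  0.044 -0.966] F [-0.4 -0.5  0.3] w 85.3
x at -92 -70 94 [-15.6   7.3] 72.1
x at 35 58 99 [-15.1   7.3] 71.9
```

Call:
{"method": "servo_tool", "body": {
  "series": [0,0,0,-0.005,-0.00085,0,1,0,0,0,-0.01,-0.0017,0,1,0,0,0,-0.01,-0.0017,0.02,1,-0.037,0.215,0,0,0,0.05,0.5,-0.074,0.43,0,0,0,0.06,0,-0.074,0.43,0,0,0,0.03,0,-0.074,0.43,0,0,0,0,0,-0.037,0.215,0,0,0,0,0]
}}

```text
time_s: 7.7
eef_pos: [514.9, -69.4, 149.2]
tcp_rot: [-0.267, 3.13, 0.0]
ft_force: [0.3, 0.8, -1.9]
width: 12.4
grasp_force: 0.0
```

Run:
```python
from h import *
st(); c=snap('top','t5'); col2(c); col(c)
cv2.imwrite('pics/t5c.png',cv2.resize(c['pixels'][130:270,215:400,::-1],None,fx=4,fy=4,interpolation=cv2.INTER_CUBIC))
```

```text
t 7.7 p [514.9 -69.4 149.2] frame [-51.9  -9.2] yaw_y 99.8 z [ 0.001  0.    -1.   ] F [ 0.3  0.8 -1.9] w 12.4
x at 35 58 65 [-8.3  8.5] 69.2
col 255 [ 3.3 37.7] [36.2 50.3] 1.6 ytop [14.9 62.2] zmax 69.2
```

View pics/t5c.png

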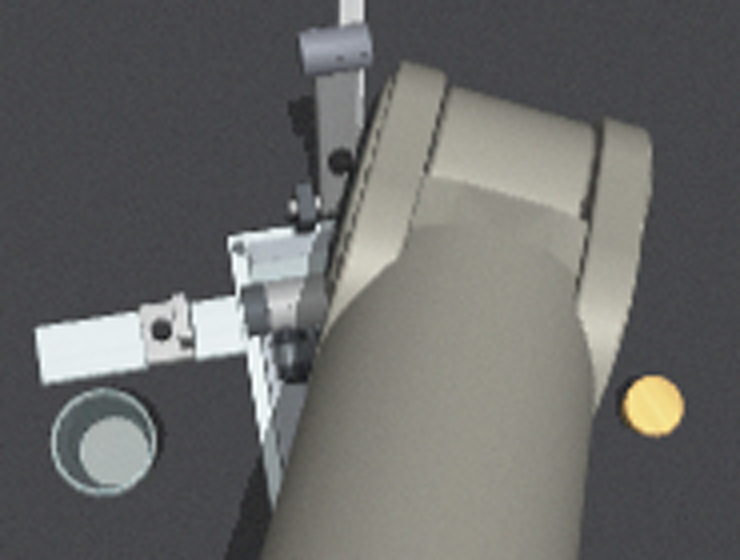

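The column is seated in the vee, with its +y end band at crop (258,310) and the stop plate at (185,325). Next I'll go behind its -y end with the fingers closed.

Call:
{"method": "servo_tool", "body": {
  "series": [0,0,0,0.0298,-0.046,0,0,0,0,0,0.0298,-0.046,0,0,0,0,0,0.0298,-0.046,0,0,0,0,0,0.0298,-0.046,0,0,0,0,0,0,0,-0.05,0,0,0,0,0,0,-0.05,0,0,0,0,0,0,-0.04,0,0,0,0,0,0,-0.01,0]
}}

```text
time_s: 8.55
eef_pos: [582.5, -179.6, 55.1]
tcp_rot: [0.264, -3.125, -0.003]
ft_force: [-1.5, 0.3, -0.4]
width: 0.2
grasp_force: 0.0
```

Run:
```python
from h import *
st(); c=snap('wrist','w2'); cv2.imwrite('pics/w2c.png',c['pixels'][:,:,::-1])
```

```text
t 8.55 p [ 582.5 -179.6   55.1] frame [  -3.9 -129.2] yaw_y 99.6 z [-0.006  0.002 -1.   ] F [-1.5  0.3 -0.4] w 0.2
```

View pics/w2c.png

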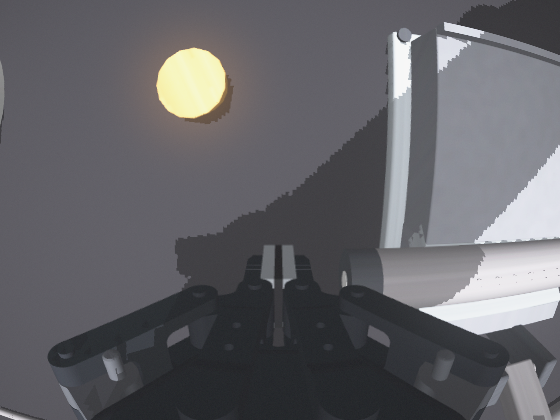

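The wrist view shows the closed tips at (280,265), in line with the column end at (345,280), with a gap of roughly 15 mm. I'll approach it slowly.

Call:
{"method": "servo_tool", "body": {
  "series": [0,0,0,-0.0007,0.0041,0,0,0,0,0,-0.0007,0.0041,0,0,0,0,0,-0.0007,0.0041,0,0,0,0,0,-0.0007,0.0041,0,0,0,0,0,-0.0007,0.0041,0,0,0,0,0,-0.0007,0.0041,0,0,0,0,0,-0.0007,0.0041,0,0,0,0,0,-0.0007,0.0041,0,0]
}}

```text
time_s: 9.4
eef_pos: [582.3, -161.7, 58.3]
tcp_rot: [-0.265, 3.13, -0.003]
ft_force: [-0.0, -3.1, -1.6]
width: 0.1
grasp_force: 1.6
```

```bash
cat >> h.py <<'E'
def yend(c):
    P=cloud(c).reshape(-1,3); Q=(P[:,:2]-O)@R2; z=P[:,2]
    m=(z>60)&(z<74)&(abs(Q[:,0])<11)&(Q[:,1]>20)&(Q[:,1]<130)
    y=np.sort(Q[m][:,1]); g=np.diff(y); i=g.argmax(); print('col end',y[i].round(1),'stop face',y[i+1].round(1),'last',y[-1].round(1),'n',m.sum())
E
python3 - <<'E'
from h import *
st(); yend(snap('top','t6')); yend(load('t5'))
E
```

```text
t 9.4 p [ 582.3 -161.7   58.3] frame [  -1.1 -111.5] yaw_y 99.7 z [ 0.001 -0.002 -1.   ] F [-0.  -3.1 -1.6] w 0.1
col end 62.9 stop face 94.4 last 102.4 n 198
col end 62.5 stop face 94.4 last 102.4 n 205
```

Call:
{"method": "servo_tool", "body": {
  "series": [0,0,0,-0.0007,0.0041,0,0,0,0,0,-0.0007,0.0041,0,0,0,0,0,-0.0007,0.0041,0,0,0,0,0,-0.0007,0.0041,0,0,0,0,0,-0.0007,0.0041,0,0,0,0,0,-0.0007,0.0041,0,0,0,0,0,-0.0007,0.0041,0,0,0,0,0,-0.0007,0.0041,0,0]
}}

```text
time_s: 10.25
eef_pos: [578.8, -140.9, 58.3]
tcp_rot: [-0.265, 3.13, -0.0]
ft_force: [-0.0, -4.2, -0.7]
width: -0.2
grasp_force: 2.1
```

Run:
```python
from h import *
st(); yend(snap('top','t7'))
```

```text
t 10.25 p [ 578.8 -140.9   58.3] frame [ -1.1 -90.4] yaw_y 99.7 z [ 0. -0. -1.] F [-0.  -4.2 -0.7] w -0.2
col end 83.9 stop face 94.4 last 102.4 n 282
```

Call:
{"method": "servo_tool", "body": {
  "series": [0,0,0,-0.00022,0.0013,0,0,0,0,0,-0.00022,0.0013,0,0,0,0,0,-0.00022,0.0013,0,0,0,0,0,-0.00022,0.0013,0,0,0,0,0,-0.00022,0.0013,0,0,0,0,0,-0.00022,0.0013,0,0,0,0,0,-0.00022,0.0013,0,0,0,0,0,-0.00022,0.0013,0,0]
}}

```text
time_s: 11.1
eef_pos: [577.8, -134.7, 58.2]
tcp_rot: [-0.265, 3.13, -0.0]
ft_force: [1.0, -4.1, 0.5]
width: -0.0
grasp_force: 2.4
```

Call:
{"method": "servo_tool", "body": {
  "series": [0,0,0,-7e-05,0.0004,0,0,0,0,0,-7e-05,0.0004,0,0,0,0,0,-7e-05,0.0004,0,0,0,0,0,-7e-05,0.0004,0,0,0,0,0,-7e-05,0.0004,0,0,0,0,0,-7e-05,0.0004,0,0,0,0,0,-7e-05,0.0004,0,0,0,0,0,-7e-05,0.0004,0,0]
}}

```text
time_s: 11.9
eef_pos: [577.4, -132.9, 58.2]
tcp_rot: [-0.265, 3.13, -0.0]
ft_force: [1.1, -4.9, 0.8]
width: 0.0
grasp_force: 2.5
```

Call:
{"method": "servo_tool", "body": {
  "series": [0,0,0,-5e-05,0.0003,0,0,0,0,0,-5e-05,0.0003,0,0,0,0,0,-5e-05,0.0003,0,0,0,0,0,-5e-05,0.0003,0,0,0,0,0,-5e-05,0.0003,0,0,0,0,0,-5e-05,0.0003,0,0,0,0,0,-5e-05,0.0003,0,0,0,0,0,-5e-05,0.0003,0,0]
}}

```text
time_s: 12.7
eef_pos: [577.2, -131.4, 58.2]
tcp_rot: [-0.265, 3.13, -0.0]
ft_force: [0.5, -5.4, 2.2]
width: 0.2
grasp_force: 2.5
```

Run:
```python
from h import *
st(); yend(snap('top','t8'))
```

```text
t 12.7 p [ 577.2 -131.4   58.2] frame [ -1.  -80.8] yaw_y 99.7 z [ 0. -0. -1.] F [ 0.5 -5.4  2.2] w 0.2
col end 95.2 stop face 96.3 last 102.4 n 320
```

Call:
{"method": "servo_tool", "body": {
  "series": [0,0,0,-3e-05,0.0002,0,0,0,0,0,-3e-05,0.0002,0,0,0,0,0,-3e-05,0.0002,0,0,0,0,0,-3e-05,0.0002,0,0,0,0,0,-3e-05,0.0002,0,0,0,0,0,-3e-05,0.0002,0,0,0,0,0,-3e-05,0.0002,0,0,0,0,0,-3e-05,0.0002,0,0]
}}

```text
time_s: 13.55
eef_pos: [577.0, -130.5, 58.2]
tcp_rot: [-0.265, 3.13, -0.0]
ft_force: [1.3, -5.6, 0.5]
width: -0.4
grasp_force: 2.5
```

Call:
{"method": "servo_tool", "body": {
  "series": [0,0,0,-3e-05,0.0002,0,0,0,0,0,-3e-05,0.0002,0,0,0,0,0,-3e-05,0.0002,0,0,0,0,0,-3e-05,0.0002,0,0,0,0,0,-3e-05,0.0002,0,0,0,0,0,-3e-05,0.0002,0,0,0,0,0,-3e-05,0.0002,0,0,0,0,0,-3e-05,0.0002,0,0]
}}

```text
time_s: 14.35
eef_pos: [577.0, -130.4, 58.3]
tcp_rot: [-0.264, 3.13, -0.002]
ft_force: [1.8, -6.3, 0.7]
width: -0.1
grasp_force: 3.3
```

Call:
{"method": "servo_tool", "body": {
  "series": [0,0,0,-3e-05,0.0002,0,0,0,0,0,-3e-05,0.0002,0,0,0,0,0,-3e-05,0.0002,0,0,0,0,0,-3e-05,0.0002,0,0,0,0,0,0,0,0,0,0,0,0,0,0,0,0,0,0,0,0,0,0,0,0,0,0,0,0,0,0]
}}

```text
time_s: 15.15
eef_pos: [577.0, -130.4, 58.3]
tcp_rot: [-0.264, 3.13, -0.003]
ft_force: [1.2, -7.4, 0.7]
width: -0.0
grasp_force: 3.6
```

The column has stopped against the end stop: there was no further motion and the force rose to 7 N. I'll retreat and go over and behind the clamp knob.

Call:
{"method": "servo_tool", "body": {
  "series": [0,0,0,0.001,-0.006,0,0,0,0,0,0.0074,-0.0432,0,0,0,0,0,0,0,0.0667,0,0,0,0,0,0,0.0667,0,0,0,0,0,0,0.0667,0,0,0,0,0,0,0.0667,0,0,0,0,0,0,0.0667,0,0,0,0,0.05,0.055,0,0]
}}

```text
time_s: 15.95
eef_pos: [611.1, -131.2, 265.3]
tcp_rot: [-0.25, 3.124, -0.002]
ft_force: [1.5, -1.6, 0.1]
width: 0.2
grasp_force: 0.0
```

Call:
{"method": "servo_tool", "body": {
  "series": [0,0,0,0.05,0.055,0,0,0,0,0,0.05,0.055,0,0,0,0,0,0.05,0.055,0,0,0,0,0,0,0,0,0,0,0,0,0,0,0,0,0,0,0,0,0,0,0,0,0,0,0,0,0,0,0,0,0,0,0,0,0]
}}

```text
time_s: 16.75
eef_pos: [701.1, -27.6, 258.7]
tcp_rot: [0.262, -3.131, -0.001]
ft_force: [0.4, 0.6, -0.4]
width: -0.2
grasp_force: 0.0
```

Run:
```python
from h import *
st(); c=snap('top','t9'); yend(c)
for f in ('t0','t9'):
    P=cloud(load(f)).reshape(-1,3); Q=(P[:,:2]-O)@R2; z=P[:,2]
    m=(z>186)&(z<215)&(abs(Q[:,1])<16)&(Q[:,0]>70)&(Q[:,0]<125); print(f,m.sum(), Q[m].mean(0).round(1), np.percentile(Q[m][:,0],[1,99]).round(1), np.percentile(z[m],[1,50,98]).round(1)) if m.sum() else 0
c=snap('wrist','w3')
```

```text
t 16.75 p [701.1 -27.6 258.7] frame [138.6   0.6] yaw_y 99.6 z [-0.     0.001 -1.   ] F [ 0.4  0.6 -0.4] w -0.2Traceback (most recent call last):
  File "<stdin>", line 2, in <module>
  File "h.py", line 29, in yend
    y=np.sort(Q[m][:,1]); g=np.diff(y); i=g.argmax(); print('col end',y[i].round(1),'stop face',y[i+1].round(1),'last',y[-1].round(1),'n',m.sum())
                                          ~~~~~~~~^^
ValueError: attempt to get argmax of an empty sequence
```

Run:
```python
from h import *
for f in ('t0','t8'):
    P=cloud(load(f)).reshape(-1,3); Q=(P[:,:2]-O)@R2; z=P[:,2]
    m=(z>186)&(z<215)&(abs(Q[:,1])<16)&(Q[:,0]>70)&(Q[:,0]<125); print(f,m.sum(), Q[m].mean(0).round(1), np.percentile(Q[m][:,0],[1,99]).round(1), np.percentile(z[m],[1,50,98]).round(1)) if m.sum() else 0
c=snap('wrist','w3')
```

```text
t0 218 [97.1  0. ] [ 86.7 111.2] [187.1 208.7 212.9]
t8 219 [97.1  0.1] [ 86.6 111.2] [187.2 208.6 212.7]
```

View pics/w3.png

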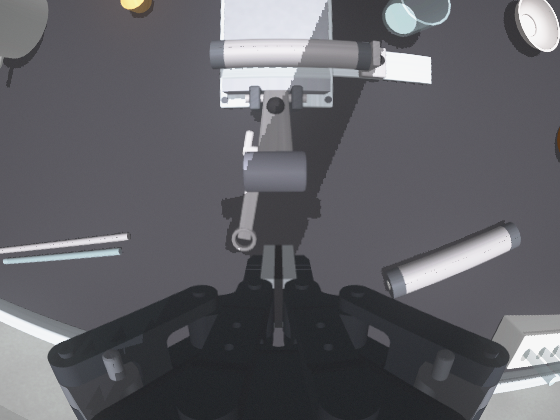

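The wrist view shows the knob at (275,172), ahead of the closed fingers at (280,265). It is at frame x≈99, z≈199. The column reaches the stop at (372,55). I'll descend behind the knob and start the swing.

Call:
{"method": "servo_tool", "body": {
  "series": [0,0,0,0,0,-0.042,0,0,0,0,0,0,-0.042,0,0,0,0,-0.0131,-0.0022,0,0,0,0,0,-0.0099,-0.0017,0.001,0,0,0,0,-0.0099,-0.0017,0.002,0,0,0,0,-0.0099,-0.0017,0.002,0,0,0,0,-0.0099,-0.0017,0.002,0,0,0,0,-0.0099,-0.0017,0.002,0]
}}

```text
time_s: 17.65
eef_pos: [665.9, -32.9, 216.0]
tcp_rot: [-0.265, 3.124, -0.0]
ft_force: [3.5, -0.3, 4.4]
width: -0.0
grasp_force: 2.0
```

Run:
```python
from h import *
st()
```

```text
t 17.65 p [665.9 -32.9 216. ] frame [103.    1.4] yaw_y 99.7 z [ 0.006  0.    -1.   ] F [ 3.5 -0.3  4.4] w -0.0
```

Call:
{"method": "servo_tool", "body": {
  "series": [0,0,0,-0.0123,-0.0021,0.0017,0,0,0,0,-0.0123,-0.0021,0.0017,0,0,0,0,-0.0123,-0.0021,0.0017,0,0,0,0,-0.0123,-0.0021,0.0017,0,0,0,0,-0.0123,-0.0021,-0.0008,0,0,0,0,-0.0123,-0.0021,-0.0008,0,0,0,0,-0.0123,-0.0021,-0.0017,0,0,0,0,-0.0123,-0.0021,-0.0025,0]
}}

```text
time_s: 18.45
eef_pos: [604.3, -43.1, 213.6]
tcp_rot: [0.265, -3.13, -0.0]
ft_force: [2.2, 0.3, 1.1]
width: -0.2
grasp_force: 1.0
```

Run:
```python
from h import *
st()
```

```text
t 18.45 p [604.3 -43.1 213.6] frame [40.6  1.7] yaw_y 99.7 z [-0.001  0.    -1.   ] F [2.2 0.3 1.1] w -0.2
```

Call:
{"method": "servo_tool", "body": {
  "series": [0,0,0,-0.0125,-0.0021,-0.002,0,0,0,0,-0.0125,-0.0021,-0.003,0,0,0,0,-0.0125,-0.0021,-0.004,0,0,0,0,-0.0125,-0.0021,-0.005,0,0,0,0,-0.0125,-0.0021,-0.0067,0,0,0,0,-0.0125,-0.0021,-0.0075,0,0,0,0,-0.011,-0.0019,-0.009,0,0,0,0,-0.011,-0.0019,-0.01,0]
}}

```text
time_s: 19.25
eef_pos: [546.1, -52.9, 185.3]
tcp_rot: [0.265, -3.13, -0.001]
ft_force: [1.4, 0.6, 1.4]
width: 0.1
grasp_force: 0.7
```

Run:
```python
from h import *
st()
```

```text
t 19.25 p [546.1 -52.9 185.3] frame [-18.5   1.8] yaw_y 99.7 z [-0.001  0.    -1.   ] F [1.4 0.6 1.4] w 0.1
```

Clamp is near 0.75 rad. I'll now lift over the knob to press it from above.

Call:
{"method": "servo_tool", "body": {
  "series": [0,0,0,0.005,0.0008,0.005,0,0,0,0,0,0,0.02,0,0,0,0,0,0,0.02,0,0,0,0,-0.023,-0.004,0,0,0,0,0,-0.023,-0.004,0,0,0,0,0,0,0,-0.01,0,0,0,0,0,0,-0.01,0,0,0,0,0,0,0,0]
}}

```text
time_s: 20.05
eef_pos: [522.6, -56.7, 199.8]
tcp_rot: [0.266, -3.129, 0.0]
ft_force: [0.3, -0.1, -0.3]
width: -0.2
grasp_force: 0.0
```

Run:
```python
from h import *
st(); c=snap('scene','s4'); cv2.imwrite('pics/s4c.png',cv2.resize(c['pixels'][110:280,170:380,::-1],None,fx=3.4,fy=3.4,interpolation=cv2.INTER_CUBIC))
```

```text
t 20.05 p [522.6 -56.7 199.8] frame [-42.3   2.1] yaw_y 99.7 z [-0.001 -0.    -1.   ] F [ 0.3 -0.1 -0.3] w -0.2
```

View pics/s4c.png

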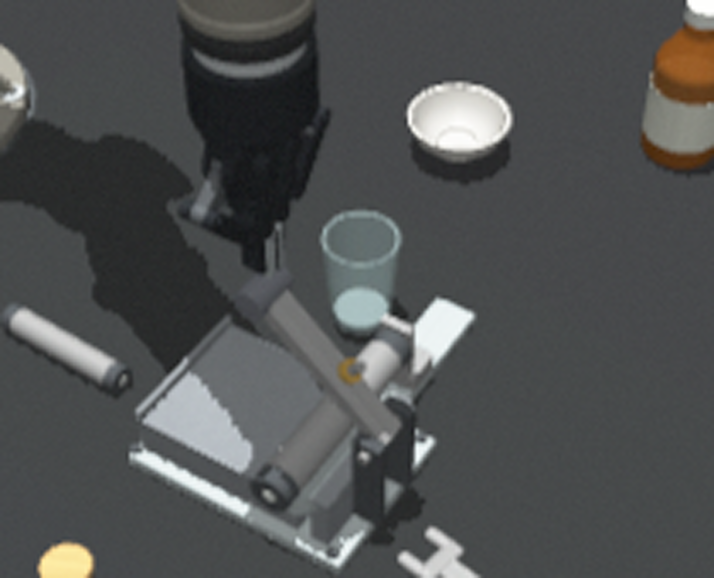

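The scene view shows the fingertips just above the knob at crop (265,285). The column is still seated, with its end at the stop at (395,335). I'll press along the arc.

Call:
{"method": "servo_tool", "body": {
  "series": [0,0,0,0,0,-0.008,0,0,0,0,-0.0099,-0.0017,-0.0138,0,0,0,0,-0.0099,-0.0017,-0.0138,0,0,0,0,-0.0099,-0.0017,-0.0138,0,0,0,0,-0.0054,-0.0009,-0.0128,0,0,0,0,-0.0054,-0.0009,-0.0128,0,0,0,0,-0.0054,-0.0009,-0.0128,0,0,0,0,0,0,0,0]
}}

```text
time_s: 20.9
eef_pos: [494.4, -61.6, 146.7]
tcp_rot: [0.265, -3.13, 0.0]
ft_force: [-1.2, 0.4, -0.2]
width: 0.2
grasp_force: 0.0
```

Run:
```python
from h import *
st()
```

```text
t 20.9 p [494.4 -61.6 146.7] frame [-70.9   1.9] yaw_y 99.7 z [-0.001 -0.    -1.   ] F [-1.2  0.4 -0.2] w 0.2
```

Call:
{"method": "servo_tool", "body": {
  "series": [0,0,0,-0.0005,-0.0001,-0.003,0,0,0,0,-0.0005,-0.0001,-0.003,0,0,0,0,-0.0005,-0.0001,-0.003,0,0,0,0,-0.0005,-0.0001,-0.003,0,0,0,0,-0.0005,-0.0001,-0.003,0,0,0,0,-0.0005,-0.0001,-0.003,0,0,0,0,-0.0005,-0.0001,-0.003,0,0,0,0,-0.0005,-0.0001,-0.003,0]
}}

```text
time_s: 21.7
eef_pos: [492.4, -62.3, 133.3]
tcp_rot: [0.265, -3.13, -0.0]
ft_force: [-1.1, 0.2, 2.1]
width: 0.1
grasp_force: 0.8
```

Run:
```python
from h import *
st()
```

```text
t 21.7 p [492.4 -62.3 133.3] frame [-72.9   1.6] yaw_y 99.7 z [-0.  0. -1.] F [-1.1  0.2  2.1] w 0.1
```

Call:
{"method": "servo_tool", "body": {
  "series": [0,0,0,0,0,-0.0017,0,0,0,0,0,0,-0.0017,0,0,0,0,0,0,-0.0017,0,0,0,0,0,0,-0.0017,0,0,0,0,0,0,-0.0017,0,0,0,0,0,0,-0.0017,0,0,0,0,0,0,-0.0017,0,0,0,0,0,0,-0.0017,0]
}}

```text
time_s: 22.5
eef_pos: [492.5, -62.2, 125.2]
tcp_rot: [-0.265, 3.13, 0.0]
ft_force: [-1.9, 0.0, 2.5]
width: -0.2
grasp_force: 0.7
```

Call:
{"method": "servo_tool", "body": {
  "series": [0,0,0,0,0,-0.0007,0,0,0,0,0,0,-0.0007,0,0,0,0,0,0,-0.0007,0,0,0,0,0,0,-0.0007,0,0,0,0,0,0,-0.0007,0,0,0,0,0,0,-0.0007,0,0,0,0,0,0,-0.0007,0,0,0,0,0,0,-0.0007,0]
}}

```text
time_s: 23.3
eef_pos: [492.5, -62.2, 121.9]
tcp_rot: [0.265, -3.13, -0.0]
ft_force: [-1.5, 0.6, 1.9]
width: -0.3
grasp_force: 0.7
```

Call:
{"method": "servo_tool", "body": {
  "series": [0,0,0,0,0,-0.0005,0,0,0,0,0,0,-0.0005,0,0,0,0,0,0,-0.0005,0,0,0,0,0,0,-0.0005,0,0,0,0,0,0,-0.0005,0,0,0,0,0,0,-0.0005,0,0,0,0,0,0,-0.0005,0,0,0,0,0,0,-0.0005,0]
}}

```text
time_s: 24.1
eef_pos: [492.4, -62.2, 119.5]
tcp_rot: [0.265, -3.13, -0.0]
ft_force: [-0.6, -0.6, 0.8]
width: 0.1
grasp_force: 0.7
```

Call:
{"method": "servo_tool", "body": {
  "series": [0,0,0,0,0,-0.0005,0,0,0,0,0,0,-0.0005,0,0,0,0,0,0,-0.0005,0,0,0,0,0,0,-0.0005,0,0,0,0,0,0,-0.0005,0,0,0,0,0,0,-0.0005,0,0,0,0,0,0,-0.0005,0,0,0,0,0,0,-0.0005,0]
}}

```text
time_s: 24.9
eef_pos: [492.5, -62.2, 117.1]
tcp_rot: [-0.265, 3.13, 0.0]
ft_force: [-0.9, -0.9, 1.4]
width: 0.0
grasp_force: 0.7
```

Call:
{"method": "servo_tool", "body": {
  "series": [0,0,0,0,0,-0.0005,0,0,0,0,0,0,-0.0005,0,0,0,0,0,0,-0.0005,0,0,0,0,0,0,-0.0005,0,0,0,0,0,0,-0.0005,0,0,0,0,0,0,-0.0005,0,0,0,0,0,0,-0.0005,0,0,0,0,0,0,-0.0005,0]
}}

```text
time_s: 25.7
eef_pos: [492.5, -62.2, 114.7]
tcp_rot: [-0.265, 3.13, 0.0]
ft_force: [-1.1, 0.5, 2.4]
width: 0.1
grasp_force: 0.7
```

Call:
{"method": "servo_tool", "body": {
  "series": [0,0,0,0,0,-0.0005,0,0,0,0,0,0,-0.0005,0,0,0,0,0,0,-0.0005,0,0,0,0,0,0,-0.0005,0,0,0,0,0,0,-0.0005,0,0,0,0,0,0,-0.0005,0,0,0,0,0,0,-0.0005,0,0,0,0,0,0,-0.0005,0]
}}

```text
time_s: 26.5
eef_pos: [492.3, -62.3, 112.6]
tcp_rot: [0.265, -3.13, -0.001]
ft_force: [-3.8, -0.1, 7.5]
width: -0.2
grasp_force: 3.8
```

Call:
{"method": "servo_tool", "body": {
  "series": [0,0,0,0,0,0,0,0,0,0,0,0,0,0,0,0,0,0,0,0,0,0,0,0,0,0,0,0,0,0,0,0,0,0,0,0,0,0,0,0,0,0,0,0,0,0,0,0,0,0,0,0,0,0,0,0]
}}

```text
time_s: 27.3
eef_pos: [492.3, -62.3, 112.6]
tcp_rot: [0.265, -3.13, -0.001]
ft_force: [-3.5, 0.7, 5.8]
width: -0.1
grasp_force: 3.3
```

Run:
```python
from h import *
for i in range(4): st(); snap('scene','s5')
```

```text
t 27.3 p [492.3 -62.3 112.6] frame [-73.1   1.6] yaw_y 99.7 z [-0.001  0.    -1.   ] F [-3.5  0.7  5.8] w -0.1
t 27.35 p [492.3 -62.3 112.6] frame [-73.1   1.6] yaw_y 99.7 z [-0.  0. -1.] F [-3.1  0.4  7.7] w -0.1
t 27.4 p [492.3 -62.3 112.6] frame [-73.1   1.6] yaw_y 99.7 z [-0.  0. -1.] F [-3.6  0.8  7.2] w 0.2
t 27.45 p [492.3 -62.3 112.7] frame [-73.    1.6] yaw_y 99.7 z [-0.  0. -1.] F [-2.8 -0.9  6.3] w 0.1
```

It's pressing at a steady 6.7 N or so, within the 5–8 N range. I'll release straight up and check.

Call:
{"method": "servo_tool", "body": {
  "series": [0,0,0,0,0,0.003,0,0,0,0,0,0,0.02,0,0,0,0,0,0,0.06,0,0,0,0,-0.04,0,0.06,0,0,0,0,-0.08,0,0,0,0,0,0,-0.06,0.03,0.03,0,0,0,0,0,0.05,0,0,0,0,0,0,0,0,0]
}}

```text
time_s: 28.3
eef_pos: [384.8, -10.9, 217.8]
tcp_rot: [-0.274, 3.124, 0.007]
ft_force: [-0.1, -0.8, -0.1]
width: 0.2
grasp_force: 0.0
```

Run:
```python
from h import *
st(); c=snap('top','t10'); s=snap('scene','s6'); yend(c); col2(c)
P=cloud(s).reshape(-1,3); Q=(P[:,:2]-O)@R2
m=(abs(Q[:,1])<14)&(Q[:,0]>-90)&(Q[:,0]<-62)&(P[:,2]>75); print('knob top',np.percentile(P[m][:,2],[50,97]).round(1),np.percentile(Q[m][:,0],[2,98]).round(1))
cv2.imwrite('pics/f.png',np.vstack([cv2.resize(x['pixels'][a:a+125,b:b+190,::-1],(760,300)) for x,a,b in((s,160,170),(c,140,220))]))
```

```text
t 28.3 p [384.8 -10.9 217.8] frame [-170.4   70.5] yaw_y 100.0 z [ 0.005  0.005 -1.   ] F [-0.1 -0.8 -0.1] w 0.2
col end 97.5 stop face 98.2 last 102.4 n 323
x at 35 58 62 [-8.   8.5] 69.0
knob top [ 99.2 102.3] [-83.8 -62.7]
```

View pics/f.png

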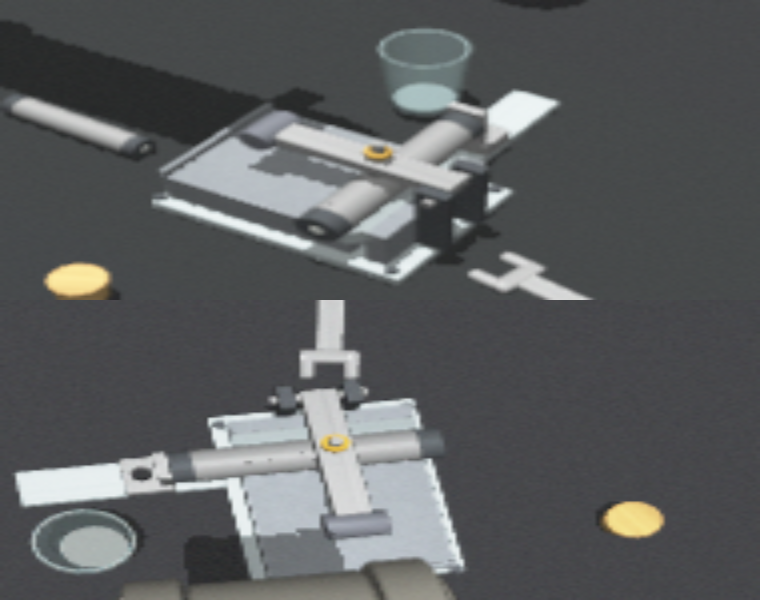

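The bar lies level over the seated column, with the knob at (355,523) in the lower view. The column's end meets the stop at (178,466), and the bystanders are untouched. Handing in.

```bash
python3 -c "
from cell import ctrl; print(ctrl.sign_off())"
```

```text
the job is handed in; nothing more can be done
None
```

The job is handed in: I rolled the column into the vee, slid it against the end stop (about 7 N) and clamped it with about 6.7 N at the knob. On the first push the tool rode up on the column and felt about 47 N (limit 40 N for the arm or gripper body) before I backed off and lowered it.

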